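Clip the cash tin to the desk

TASK

Secure the small coin tin that has a steel D-ring on its side: carry it to the snap hook on the desk (the hook whose mouth is closed by a sprung gate, not the open one) and press the ring down over the hook until it pushes through the gate and the gate snaps shut above it. Leave the tin standing upright on the desk, clipped on.

Things in the scene. Friction and masses are not known exactly. Their poses are not given: they have to be found in the camera images.
- ring_tin: Loose grey coin tin, 0.22 kg, dark lid band, coin slot: 48 mm along x, 52 along y, 66 high, gripped across the 52. Origin: centre of underside, z up. A level steel D-ring (6 mm round bar, 16 mm above the underside) sticks out of its +x face: side bars at y = +-19 mm, outer bar along y at x = 56 mm; open inside, 29 mm from face to bar. The similar tin without ring, 78 mm high, is not meant.
- ring_bar (a point): Middle of the outer bar of the tin's D-ring (tin frame x = 56, y = 0, z = 16 mm), axes as the tin's. It is to end inside the hook under the gate, over the anchor's origin (z = 16 mm with the tin on the desk). The tin then stands on the -x side of the hook with its x axis along the anchor's, its centre 56 mm from the anchor's origin, and the nose comes up through the ring.
- snap_anchor: Plate (72x46x4 mm, x = -20 to 52) fixed to the desk with an upright steel snap hook, 10 mm wide in y. Origin: on the desk below the middle of its mouth, z up. Spine x = 17 to 23 mm, 59 high; bottom at z = 9.5; nose x = -19 to -14 with a round lip reaching x = -11.5, top at z = 64. The mouth opens upward, closed by the gate. The similar plate with an open hook (short nose, no gate) is not meant.
- gate (a joint): Sprung gate, a dark bar 30x9x4 mm level across the hook's mouth, hinged at the spine (anchor x = 17, z = 54 mm), tip under the nose's lip. 0 = shut; grows to 1.5 rad as the tip swings down into the hook; springs shut by itself. Pressed in mid-mouth it yields at 1 N and takes up to 5 N. A bar pressed down slips off its tip about 27 mm below the hinge and the gate snaps shut above it.

How it is judged:
By the outcome, as a careful person would: the job done as asked, in the order asked, and still so for the second after the job is handed in, with the robot touching nothing.
It also fails if it takes over 40 s, if anything falls off the work surface, if the arm or the gripper's body presses on something with over 40 N, if the wrist force passes 120 N, or if a joint passes its speed limit or range.

ROBOT

A 6-joint arm with a two-finger parallel gripper is mounted at the origin on a cart in front of the work surface, level with it; the furniture and walls round the work are solid. World frame = base frame: x ahead of the robot, y to its left, z up, the work surface at z = 0. Lengths are in mm, angles in degrees, forces in N, time in s.
With the tool pointing down it reaches from about 350 to 850 mm from the base axis. Payload 8.1 kg.
Tool frame: the origin (TCP) lies between the finger pads; the fingertips stand 22 mm ahead of it and the grasp point (between the pads) lies 3 mm ahead of it; z points along the fingers, y is the line along which they close (so a half turn about z gives the same grasp; the last joint's range is limited). The gripper opens to 85 mm and grips with 20 to 120 N. Pads are 22 mm wide; open, the fingers measure 114 mm over their backs; the gripper's body (76 mm by 85 mm) begins 54 mm behind the grasp point. The pads swing forward as they close: fully open they stand 13 mm farther back than shut.
Start: joints at [67.815, 7.471, 85.268, -0, 87.261, -4.893], TCP at [178.322, 572.893, 213.592] pointing down, gripper open.
Joint ranges: [-169.43, 169.43], [-51.17, 129.36], [1.28, 143.12], [-76.62, 256.62], [0, 156.53], [-152.29, 152.29]. Speed limits (degrees/s): [136.94, 136.94, 159.86, 180, 180, 180].

INTERFACE

Orientations are given as [roll, pitch, yaw] about the fixed x, y, z axes, in that order (R = Rz(yaw) Ry(pitch) Rx(roll)).
In Python, from bench import r, vision gives the robot as it stands.
- The arm moves only by the tool step_arm, never from a script. Its argument "targets" is a list that holds one entry, the list of rows, each a list of 6 numbers: the shift along the world's x, y, z in mm, then the turn, a rotation vector about the world's x, y, z in rad. In form: [[[x, y, z, rx, ry, rz], ...]]. A call has 1 to 12 rows; each row is the pose to reach, as a shift and turn from the pose commanded when the call began; what a row does not reach only later rows make up. A row lasts 1/12 s, in which the tool goes at most 41.7 mm and 7.16 degrees, less where a joint would pass 70% of its speed; a pose out of reach is approached as far as the arm can. A call with a gripper value outside its range is refused whole. "fingers" is the gripper's target within -1 to 1 (shut at 1, half-way at 0, fully open at -1), set as the call begins (left out, the last holds). The fingers move at their own pace and stop on an object; "newtons" is the grip in N (left out, the last holds). Time passes only in rows, so rows that repeat a pose let the fingers close. It gives the time, the measured TCP pose, the force, the opening and the grip force at its end, in the units of the state.
- r.sense(): the state, without advancing time (a new reading comes with each control period).
- vision.snapshot(name): name is "scene" or "top" or "wrist"; returns a dict with "img" (400x640x3 uint8, blue, green, red), "mtx" (3x3 intrinsics, pixels), "eye" and "attitude" of the camera in the world. Camera axes: x right, y up, looking along -z (the intrinsics and any distortion apply to the point x, -y, -z); pixel columns grow to the right and rows downward; lengths in mm; the calibration is good to about 2 mm. A picture is of the moment at which its call begins. There is no depth.
- r.hand_in(): hands the job in; it is judged then, once.
The state is a dict: "time": time; "joint_pos": joint angles; "qd": joint speeds; "joint_efforts": joint torques, N m; "tool_pos": TCP position; "tcp_rot": TCP orientation; "ft_force": force on the tool from outside, world axes, zero at the start; "wrist_torque": the same for the moment, N m; "finger_gap": finger opening in mm; "grip_force": force on a finger pad.
Only numpy, scipy, OpenCV 4.12 (cv2) and the standard library are available. Lean on these libraries where they do the work, as an engineer would, in place of code of your own. Each camera call takes 0.05 s, during which the arm holds its last target. There are 200 camera calls.

## Working session

There is one attempt and no reset: what is moved stays moved. The work goes in short steps, Python scripts to look and compute and a tool call to move; the robot and the scene stay as the last step left them, time stands still between calls to the robot, and variables do not carry over. Pictures are saved under pics/ and viewed, at most 13 in all, crops included, and the job is handed in when it is done.

Besides the shell and the picture viewer there is one more tool, called after "Call:" as name(argument=value, ...), one argument or row to a line, values as JSON. step_arm: Moves the arm, as the interface text tells. Its arguments: {"type":"object","properties":{"targets":{"type":"array"},"fingers":{"type":"number"},"newtons":{"type":"number"}},"required":["targets"]}

```bash
ls; mkdir -p pics; cat > h.py <<'E'
import numpy as np, cv2
from bench import r, vision
def snap(cam,name):
    s=vision.snapshot(cam); cv2.imwrite(f'pics/{name}.png',s['img']); np.savez(f'pics/{name}.npz',**{k:np.array(s[k]) for k in('mtx','eye','attitude')},**({'d':np.array(s['dist'])} if 'dist' in s else {})); return s
def ray(name,u,v):
    c=np.load(f'pics/{name}.npz'); K=c['mtx']; A=c['attitude']
    if A.shape!=(3,3):
        from scipy.spatial.transform import Rotation as R
        A=R.from_euler('xyz',A,degrees=True).as_matrix()
    d=np.linalg.inv(K)@[u,v,1]; d=A@(d*[1,-1,-1]); return c['eye'],d
def at(name,u,v,z):
    e,d=ray(name,u,v); return np.round(e+d*(z-e[2])/d[2],1)
E
python3 - <<'E'
from h import *
print(r.sense())
for c in('top','scene'):
    s=snap(c,c+'1'); print({k:v for k,v in s.items() if k!='img'})
E
```

```text
pics
{'time': 0.0, 'joint_pos': array([ 6.78154028e+01,  7.51379832e+00,  8.53306596e+01, -1.80920174e-04,
        8.72644283e+01, -4.89160105e+00]), 'qd': array([ 0.04307191,  0.04676564, -0.05849525, -0.08977485,  0.08025839,
       -0.0091282 ]), 'joint_efforts': array([-1.21906094e-03, -5.69414985e+01, -5.00539076e+01, -3.14190293e-04,
        1.51241227e-02, -3.93845276e-07]), 'tool_pos': array([178.08910496, 572.3225444 , 212.54492647]), 'tcp_rot': array([-1.79891495e+02, -9.10477440e-03,  1.62707004e+02]), 'ft_force': array([-0.10107516, -1.18369364,  1.10228423]), 'wrist_torque': array([-0.01829509, -0.02063936, -0.0163141 ]), 'grip_force': 0.0, 'finger_gap': 85.18938071477284}
{'mtx': array([[394.10832369,   0.        , 320.3547782 ],
       [  0.        , 394.10832369, 201.76390233],
       [  0.        ,   0.        ,   1.        ]]), 'eye': array([ 331.46399491,  -77.19384497, 1236.84771178]), 'attitude': array([  9.55832003,  -0.11500458, -91.45262023])}
{'mtx': array([[380.43682577,   0.        , 322.12057784],
       [  0.        , 380.43682577, 193.03969364],
       [  0.        ,   0.        ,   1.        ]]), 'eye': array([  92.06807473, -622.12985338,  841.22813624]), 'attitude': array([ 41.90557509,   0.90949268, -39.48928553])}
```

View pics/top1.png

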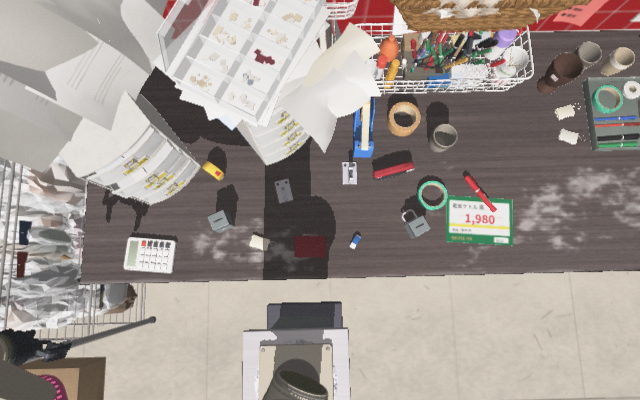

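View pics/scene1.png

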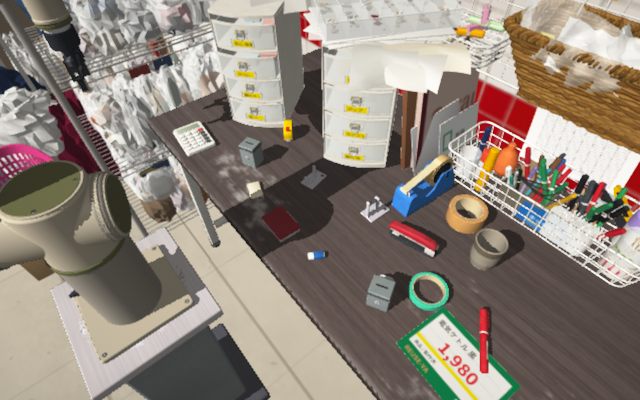

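The top view shows tins at about (220,221) and (415,225) and hook plates at (283,190) and (349,173). The right tin seems to have the ring at about (407,214). I'll enlarge these.

```bash
python3 - <<'E'
from h import *
t=cv2.imread('pics/top1.png'); s=cv2.imread('pics/scene1.png')
f=lambda i,x,y:cv2.resize(i[y:y+50,x:x+66],(400,300),interpolation=cv2.INTER_CUBIC)
m=np.vstack([np.hstack([f(t,383,200),f(t,316,150)]),np.hstack([f(s,345,260),f(s,342,180)])])
cv2.imwrite('pics/m1.png',m)
E
```

```text
(no output)
```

View pics/m1.png

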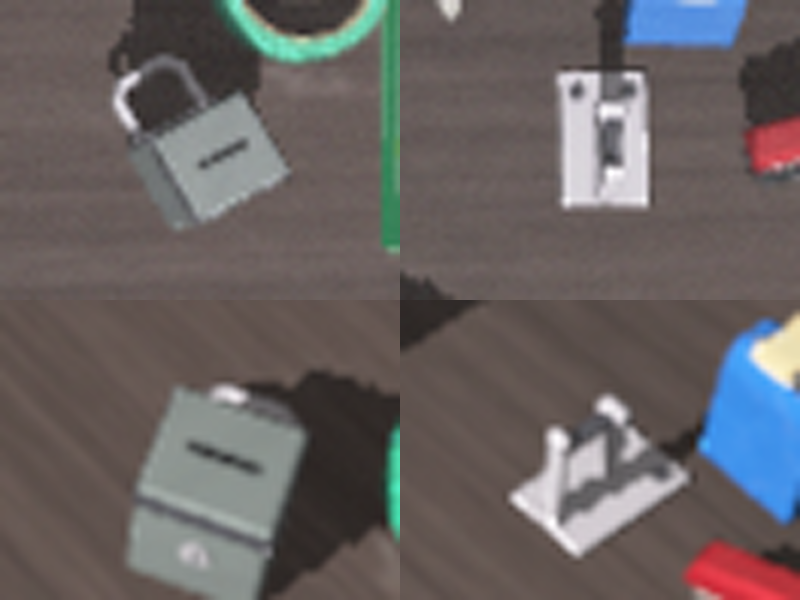

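The montage confirms it. The tin near (415,225) has the ring, which points up in the image. The plate near (349,173) has the gated hook, with its screw end (+x) up in the image.

```bash
python3 - <<'E'
from h import *
g=lambda a,b,x0,y0:(x0+a/6.06,y0+b/6)
for n,ps,x0,y0,z in(('plate',[(560,72),(648,72),(648,207),(563,207)],316,150,4),('tintop',[(152,140),(240,93),(290,170),(200,222)],383,200,66),('ringend',[(125,80),(180,60)],383,200,16)):
    P=np.array([at('top1',*g(a-(400 if n=='plate' and 0 else 0)-(400 if n=='plate' else 0),b,x0,y0),z) for a,b in ps]); print(n,P.tolist(),P.mean(0))
    if len(ps)==4: d=P[:2].mean(0)-P[2:].mean(0); print(np.degrees(np.arctan2(d[1],d[0])),np.linalg.norm(d))
E
```

```text
plate [[667.3, -159.4, 4.0], [666.1, -206.2, 4.0], [592.0, -203.2, 4.0], [593.1, -158.4, 4.0]] [ 629.625 -181.8      4.   ]
-1.5450274092661007 74.1769674494719
tintop [[456.6, -344.8, 66.0], [479.1, -389.8, 66.0], [440.0, -411.8, 66.0], [415.3, -365.8, 66.0]] [ 447.75 -378.05   66.  ]
28.139023940215704 45.58826603414527
ringend [[493.7, -344.3, 16.0], [503.5, -373.3, 16.0]] [ 498.6 -358.8   16. ]
```

Call:
step_arm(
  targets=[
    [[152,-323,0,0,0,-0.785],[152,-323,0,0,0,-0.785],[152,-323,0,0,0,-0.785],[152,-323,0,0,0,-0.785],[152,-323,0,0,0,-0.785],[152,-323,0,0,0,-0.785],[152,-323,0,0,0,-0.785],[152,-323,0,0,0,-0.785],[152,-323,0,0,0,-0.785],[222,-573,0,0,0,-1.48],[222,-573,0,0,0,-1.48],[222,-573,0,0,0,-1.48]],
  ],
  fingers=-1,
)

```text
time: 1.1
tool_pos: [363.8, 127.8, 213.4]
tcp_rot: [-180.0, 0.0, 95.9]
ft_force: [1.0, 0.0, 0.9]
finger_gap: 85.6
grip_force: 0.0
```

Call:
step_arm(
  targets=[
    [[84,-506,0,0,0,-1.2],[84,-506,0,0,0,-1.2],[84,-506,0,0,0,-1.2],[84,-506,0,0,0,-1.2],[84,-506,0,0,0,-1.2],[84,-506,0,0,0,-1.2],[84,-506,0,0,0,-1.2],[84,-506,0,0,0,-1.2],[84,-506,0,0,0,-1.2],[84,-506,0,0,0,-1.2],[84,-506,0,0,0,-1.2],[84,-506,0,0,0,-1.2]],
  ],
)

```text
time: 2.1
tool_pos: [445.5, -365.8, 212.9]
tcp_rot: [-180.0, 0.0, 27.4]
ft_force: [0.7, -1.0, 0.7]
finger_gap: 85.4
grip_force: 0.0
```

Call:
step_arm(
  targets=[
    [[0,0,0,0,0,0],[0,0,0,0,0,0],[0,0,0,0,0,0]],
  ],
)

```text
time: 2.35
tool_pos: [445.5, -363.4, 212.7]
tcp_rot: [-179.9, 0.0, 27.5]
ft_force: [-0.9, 0.0, -0.2]
finger_gap: 85.4
grip_force: 0.0
```

```bash
python3 - <<'E'
from h import *
s=snap('wrist','w1'); print(s['eye'],s['attitude'],r.sense()['tool_pos'],r.sense()['tcp_rot'])
E
```

```text
[ 505.77187316 -332.47714265  372.71367793] [-15.49394279   0.17427581 -62.56437525] [ 445.78346808 -362.88533801  213.33257033] [-1.79946748e+02 -1.11295158e-03  2.75078278e+01]
```

View pics/w1.png

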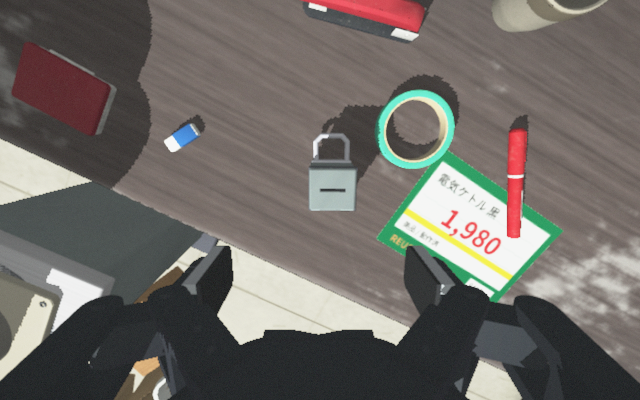

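The wrist view shows the tin's top with corners at about (309,171), (356,170), (354,210) and (311,211), nearly square to the image. The ring is at (331,135), above it in the image.

```bash
python3 - <<'E'
from h import *
c=cv2.resize(cv2.imread('pics/w1.png')[115:225,280:385],None,fx=5,fy=5,interpolation=cv2.INTER_CUBIC); cv2.imwrite('pics/w1c.png',c)
P=np.array([at('w1',*p,66) for p in[(309,171),(356,170),(354,210),(311,211)]]); print(P,P.mean(0)); d=P[:2].mean(0)-P[2:].mean(0); print(np.degrees(np.arctan2(d[1],d[0])),np.linalg.norm(d))
E
```

```text
[[ 455.1 -346.7   66. ]
 [ 479.4 -391.    66. ]
 [ 439.2 -411.1   66. ]
 [ 416.  -369.1   66. ]] [ 447.425 -379.475   66.   ]
28.188614214883867 44.985386516067614
```

View pics/w1c.png

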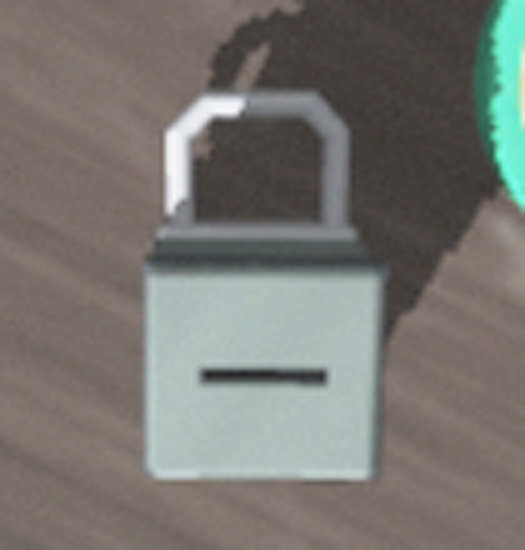

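Call:
step_arm(
  targets=[
    [[3,-16,-30,0,0,0.005],[3,-16,-60,0,0,0.005],[3,-16,-90,0,0,0.005],[3,-16,-120,0,0,0.005],[3,-16,-140,0,0,0.005],[3,-16,-155,0,0,0.005],[3,-16,-168,0,0,0.005],[3,-16,-168,0,0,0.005],[3,-16,-168,0,0,0.005]],
  ],
)

```text
time: 3.15
tool_pos: [449.0, -378.8, 45.9]
tcp_rot: [-180.0, -0.0, 27.8]
ft_force: [0.4, -0.1, 0.3]
finger_gap: 85.3
grip_force: 0.0
```

Call:
step_arm(
  targets=[
    [[0,0,0,0,0,0],[0,0,0,0,0,0],[0,0,0,0,0,0],[0,0,0,0,0,0],[0,0,0,0,0,0],[0,0,0,0,0,0],[0,0,0,0,0,0],[0,0,0,0,0,0],[0,0,0,0,0,0],[0,0,0,0,0,0]],
  ],
  fingers=1,
  newtons=50,
)

```text
time: 3.98
tool_pos: [451.9, -383.0, 49.8]
tcp_rot: [179.5, -0.1, 27.8]
ft_force: [4.1, -5.0, 9.6]
finger_gap: 0.4
grip_force: 5.1
```

The fingers closed to 0.4 mm, so the grasp missed. I'll look before moving.

```bash
python3 - <<'E'
from h import *
snap('wrist','w2');snap('scene','s2')
a=cv2.imread('pics/w2.png');b=cv2.imread('pics/s2.png')
cv2.imwrite('pics/m2.png',np.vstack([cv2.resize(a[80:380,120:520],(400,300)),cv2.resize(b[180:330,280:480],(400,300),interpolation=cv2.INTER_CUBIC)]))
print(r.sense())
E
```

```text
{'time': 4.0833, 'joint_pos': array([-4.52406692e+01,  1.35427939e+01,  9.61819737e+01, -1.66980542e-02,
        6.97022585e+01,  1.69991387e+01]), 'qd': array([-0.03267789,  0.24196984, -0.11712222,  0.11533631, -0.07944781,
        0.03464735]), 'joint_efforts': array([ 7.88049269e-01, -5.02428496e+01, -3.64248025e+01,  2.56559467e-01,
        2.29598500e+00,  6.00858562e-03]), 'tool_pos': array([ 451.99766046, -383.2455827 ,   49.69709919]), 'tcp_rot': array([ 1.79447464e+02, -1.52478737e-01,  2.77666415e+01]), 'ft_force': array([ 3.08140349, -4.87443574, 10.4211367 ]), 'wrist_torque': array([-0.87138167, -0.65168524,  0.02686805]), 'grip_force': 5.165963786712382, 'finger_gap': -0.09783086443006814}
```

View pics/m2.png

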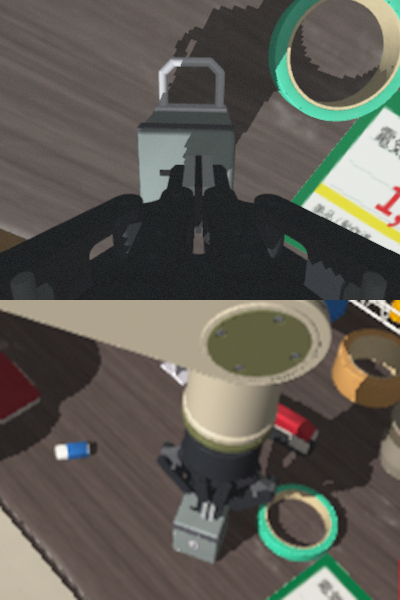

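The closed fingers overlap the tin's lid in both views: around (320,240) in the full wrist picture, and at the lid's back edge in the scene picture. I'll project where the tips ought to be and compare.

```bash
cat >> h.py <<'E'
def proj(name,p):
    c=np.load(f'pics/{name}.npz'); A=c['attitude']
    if A.shape!=(3,3):
        from scipy.spatial.transform import Rotation as R
        A=R.from_euler('xyz',A,degrees=True).as_matrix()
    q=A.T@(np.array(p,float)-c['eye']); q=c['mtx']@(q*[1,-1,-1]); return np.round(q[:2]/q[2],1)
E
python3 - <<'E'
from h import *
st=r.sense(); p=st['tool_pos']
for n in('w2','s2'):
    print(n,np.load(f'pics/{n}.npz')['eye'],'tcp',proj(n,p),'tip',proj(n,p-[0,0,22]),'+40',proj(n,p+[0,0,20]))
    c=np.array([448.5,-379,0]);a=np.radians(27.8);X=np.array([np.cos(a),np.sin(a),0]);Y=np.array([-X[1],X[0],0])
    for z in(0,66): print(z,[proj(n,c+X*i*24+Y*j*26+[0,0,z]).tolist() for i,j in((1,1),(1,-1),(-1,-1),(-1,1))])
    print('ring',proj(n,c+X*56+[0,0,16]))
a=cv2.imread('pics/w2.png')[120:320,220:420];b=cv2.imread('pics/s2.png')[240:340,330:430]
cv2.imwrite('pics/m3.png',np.hstack([cv2.resize(a,(400,400),interpolation=2),cv2.resize(b,(400,400),interpolation=2)]))
E
```

```text
w2 [ 510.71652137 -350.39854234  209.98586006] tcp [318.7 238.6] tip [318.3 225.9] +40 [319.1 253.3]
0 [[275.8, 184.1], [345.7, 183.9], [344.2, 243.5], [278.2, 243.8]]
66 [[258.9, 210.3], [358.4, 210.0], [355.3, 290.8], [263.6, 291.3]]
ring [310.  141.6]
s2 [  92.06807473 -622.12985338  841.22813624] tcp [383.1 289.8] tip [382.1 294.4] +40 [384.  285.5]
0 [[371.2, 287.2], [392.0, 294.7], [386.4, 312.4], [364.9, 304.4]]
66 [[373.5, 273.3], [395.6, 281.0], [389.7, 299.3], [366.9, 291.0]]
ring [386.  276.6]
```

View pics/m3.png

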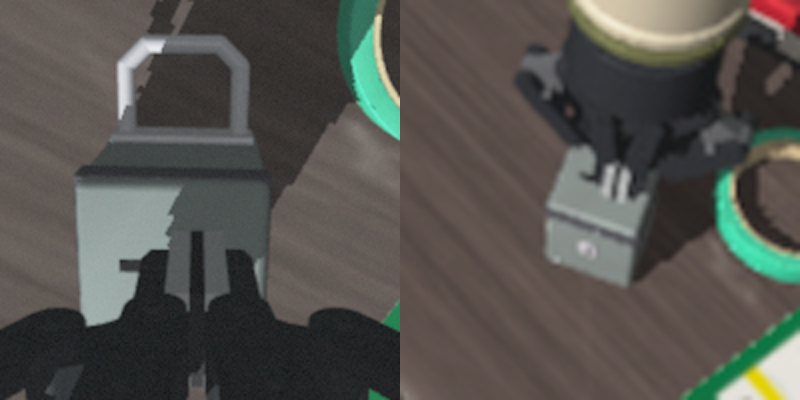

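The tin hasn't moved: its corners match the prediction to about 4 px. The closed tips at (317,236) look like they're resting on the lid, higher than the stated geometry allows. I'll check the real tip height from the open-finger view w1.

```bash
python3 - <<'E'
from h import *
a=np.radians(27.5);X=np.array([np.cos(a),np.sin(a),0]);Y=np.array([-X[1],X[0],0])
print('open w1: pad inner tip front corner seen ~(231,248),(406,248)')
p=np.array([445.7,-363,213.2])
for dz in(-30,-22,-9,5,16,30): print(dz,[proj('w1',p+[0,0,dz]+X*11+Y*42.5*s).tolist() for s in(1,-1)], 'shut w2',proj('w2',np.array([452,-383,49.7+dz])+X*11), 's2',proj('s2',np.array([452,-383,49.7+dz])))
E
```

```text
open w1: pad inner tip front corner seen ~(231,248),(406,248)
-30 [[256.2, 206.5], [380.0, 206.5]] shut w2 [318.  206.6] s2 [381.7 295.9]
-22 [[253.6, 209.9], [382.4, 209.9]] shut w2 [318.1 210.1] s2 [382.  294.3]
-9 [[249.0, 216.2], [386.9, 216.2]] shut w2 [318.3 216.2] s2 [382.6 291.6]
5 [[243.3, 224.0], [392.5, 224.0]] shut w2 [318.5 224. ] s2 [383.2 288.7]
16 [[238.1, 231.1], [397.6, 231.1]] shut w2 [318.7 231. ] s2 [383.8 286.3]
30 [[230.3, 241.7], [405.2, 241.7]] shut w2 [319.  241.4] s2 [384.4 283.3]
```

The images show the pads really stand about 39 mm farther back than the reported TCP implies: shut tips at about TCP+17, open tips at about TCP+30. So the grasp needs the reported TCP at z≈6. I'll back off, reopen and go lower.

Call:
step_arm(
  targets=[
    [[0,0,15,0,0,0],[0,0,35,0,0,0],[0,0,35,0,0,0],[0,0,35,0,0,0],[0,0,35,0,0,0],[0,0,35,0,0,0],[0,0,35,0,0,0],[0,0,35,0,0,0],[0,0,35,0,0,0]],
  ],
  fingers=-1,
)

```text
time: 4.83
tool_pos: [448.6, -379.4, 79.9]
tcp_rot: [-179.9, 0.0, 27.8]
ft_force: [1.0, -1.0, 0.9]
finger_gap: 85.4
grip_force: 0.0
```

```bash
python3 - <<'E'
from h import *
snap('wrist','w3'); st=r.sense(); print(st['tool_pos'],st['tcp_rot'],st['finger_gap'])
cv2.imwrite('pics/w3c.png',cv2.imread('pics/w3.png')[100:400,120:520])
c=np.array([448.5,-379,0]);a=np.radians(27.8);X=np.array([np.cos(a),np.sin(a),0]);Y=np.array([-X[1],X[0],0])
print([(proj('w3',c+X*i*24+Y*j*26+[0,0,66])-[120,100]).tolist() for i,j in((1,1),(1,-1),(-1,-1),(-1,1))])
E
```

```text
[ 448.69634132 -379.47606114   80.06385845] [-1.79953060e+02  1.26724657e-02  2.77766652e+01] 85.48396399677294
[[155.89999999999998, 94.0], [239.39999999999998, 93.9], [236.7, 163.8], [158.7, 163.7]]
```

View pics/w3c.png

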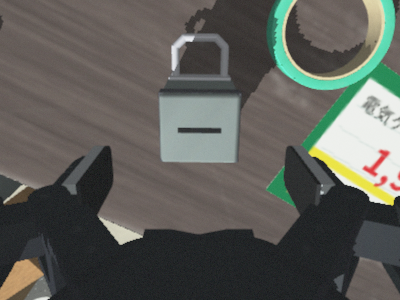

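The tin stands upright and unmoved: its lid spans (159–241, 91–162) in the crop, centred between the open fingers. Going down by 74 mm.

Call:
step_arm(
  targets=[
    [[1,0,-25,0,0,0],[1,0,-45,0,0,0],[1,0,-60,0,0,0],[1,0,-74,0,0,0],[1,0,-74,0,0,0],[1,0,-74,0,0,0]],
  ],
)

```text
time: 5.38
tool_pos: [449.3, -379.2, 5.8]
tcp_rot: [-179.9, 0.0, 27.8]
ft_force: [0.4, 0.3, 0.7]
finger_gap: 85.2
grip_force: 0.0
```

Call:
step_arm(
  targets=[
    [[0,0,0,0,0,0],[0,0,0,0,0,0],[0,0,0,0,0,0],[0,0,0,0,0,0],[0,0,0,0,0,0],[0,0,0,0,0,0],[0,0,0,0,0,0],[0,0,0,0,0,0]],
  ],
  fingers=1,
  newtons=60,
)

```text
time: 6.05
tool_pos: [450.9, -380.7, 8.2]
tcp_rot: [179.9, -0.0, 27.8]
ft_force: [0.5, 0.5, 7.4]
finger_gap: 51.4
grip_force: 63.7
```

Gripped: the opening is 51.4 mm at 63.7 N. Next I lift and carry the tin above the hook.

Call:
step_arm(
  targets=[
    [[0,0,30,0,0,0],[0,0,65,0,0,0],[0,0,100,0,0,0],[18,33,100,0,0,-0.09],[36,66,100,0,0,-0.17],[54,100,100,0,0,-0.26],[72,133,100,0,0,-0.34],[90,166,100,0,0,-0.43],[100,185,100,0,0,-0.511],[108,199,100,0,0,-0.511],[108,199,100,0,0,-0.511],[108,199,100,0,0,-0.511]],
  ],
)

```text
time: 7.05
tool_pos: [557.9, -179.8, 106.3]
tcp_rot: [-180.0, 0.0, -1.4]
ft_force: [-1.1, -0.4, -2.4]
finger_gap: 51.6
grip_force: 63.8
```

Call:
step_arm(
  targets=[
    [[0,0,0,0,0,0],[0,0,0,0,0,0]],
  ],
)

```text
time: 7.22
tool_pos: [557.4, -181.6, 106.4]
tcp_rot: [180.0, 0.0, -1.5]
ft_force: [-0.6, 0.3, -2.0]
finger_gap: 51.4
grip_force: 63.8
```

```bash
python3 - <<'E'
from h import *
snap('wrist','w4'); st=r.sense(); print(st['tool_pos'],st['tcp_rot'],st['finger_gap'],st['ft_force'])
o=np.array([613.6,-181.4,0]);a=np.radians(-1.5);X=np.array([np.cos(a),np.sin(a),0]);Y=np.array([-X[1],X[0],0])
x0,y0=160,20
cv2.imwrite('pics/w4c.png',cv2.resize(cv2.imread('pics/w4.png')[y0:y0+240,x0:x0+320],(800,600),interpolation=2))
P=lambda x,y,z:((proj('w4',o+X*x+Y*y+[0,0,z])-[x0,y0])*2.5).round().tolist()
print('plate',[P(x,y,4) for x,y in((-20,23),(-20,-23),(52,-23),(52,23))],'nose top',P(-16,0,64),'spine top',P(20,0,59))
t=st['tool_pos']; b=np.radians(st['tcp_rot'][2]); XX=np.array([np.cos(b),np.sin(b),0])
print('ringbar',((proj('w4',t+XX*56+[0,0,8])-[x0,y0])*2.5))
E
```

```text
[ 557.34533756 -181.69693035  106.44497828] [ 1.79995762e+02  2.22608854e-02 -1.56764527e+00] 51.463561728997185 [-0.27496575  0.22904665 -2.58111099]
plate [[328.0, 343.0], [454.0, 343.0], [459.0, 128.0], [322.0, 128.0]] nose top [390.0, 354.0] spine top [390.0, 221.0]
ringbar [396.5  311.25]
```

View pics/w4c.png

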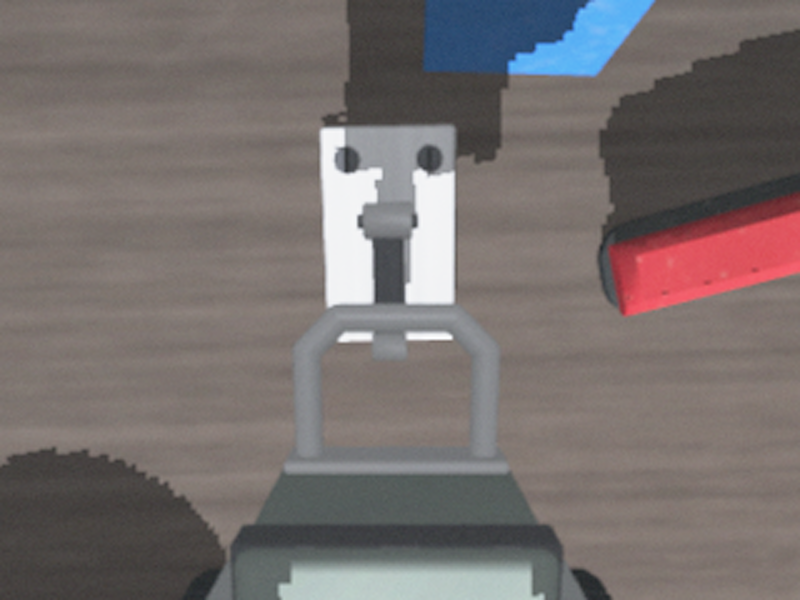

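The plate corners (321,127), (456,125) and (456,341) match the prediction to about 2 px. The ring bar at (397,317) is within 2 mm of where it should be, and the ring straddles the nose. I'll make a small correction and start down.

Call:
step_arm(
  targets=[
    [[1.5,2,-10,0,0,0],[1.5,2,-20,0,0,0],[1.5,2,-30,0,0,0],[1.5,2,-35,0,0,0],[1.5,2,-35,0,0,0]],
  ],
)

```text
time: 7.68
tool_pos: [557.6, -178.1, 68.7]
tcp_rot: [-179.9, 0.2, -1.5]
ft_force: [-0.1, 0.1, -2.1]
finger_gap: 51.5
grip_force: 63.8
```

Call:
step_arm(
  targets=[
    [[1,-1.5,-8,0,0,0],[1,-1.5,-16,0,0,0],[1,-1.5,-23,0,0,0],[1,-1.5,-30,0,0,0],[1,-1.5,-37,0,0,0],[1,-1.5,-43,0,0,0],[1,-1.5,-49,0,0,0],[1,-1.5,-53,0,0,0],[1,-1.5,-57,0,0,0],[1,-1.5,-57,0,0,0]],
  ],
)

```text
time: 8.52
tool_pos: [559.6, -179.8, 13.2]
tcp_rot: [-180.0, 0.1, -1.5]
ft_force: [-1.0, 0.3, -2.7]
finger_gap: 51.3
grip_force: 63.6
```

```bash
python3 - <<'E'
from h import *
snap('wrist','w5');snap('scene','s5'); st=r.sense(); print(st['tool_pos'],st['tcp_rot'],st['finger_gap'],st['ft_force'])
a=cv2.imread('pics/w5.png')[60:260,210:430];b=cv2.imread('pics/s5.png')[165:240,330:412]
cv2.imwrite('pics/m5.png',np.hstack([cv2.resize(a,(400,364),interpolation=2),cv2.resize(b,(398,364),interpolation=2)]))
E
```

```text
[ 560.2750977  -180.13083346   14.36588765] [-1.79988510e+02  2.14566077e-02 -1.49768242e+00] 51.40592710246542 [ 0.01838656  0.98596721 -2.53282901]
```

View pics/m5.png

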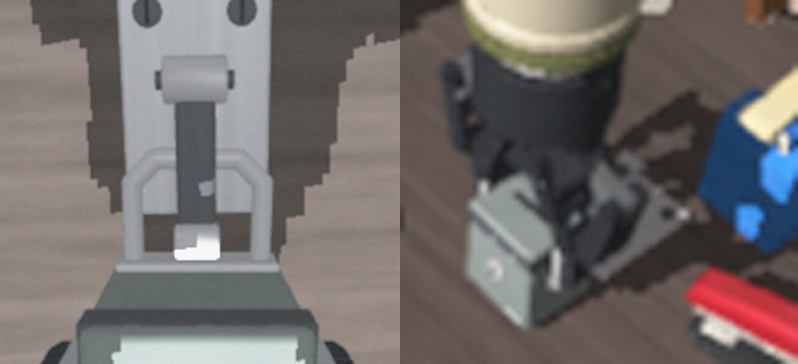

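The wrist view shows the gate level and shut above the ring bar, with the nose up through the ring. The tin is still about 6 mm above the desk, so I'll lower it gently.

Call:
step_arm(
  targets=[
    [[-2,0,-3,0,0,0],[-2,0,-5,0,0,0],[-2,0,-6,0,0,0],[-2,0,-6,0,0,0],[-2,0,-6,0,0,0]],
  ],
)

```text
time: 9.03
tool_pos: [558.5, -180.2, 8.6]
tcp_rot: [180.0, -0.0, -1.5]
ft_force: [0.4, 0.1, -2.6]
finger_gap: 51.5
grip_force: 63.8
```

Call:
step_arm(
  targets=[
    [[0,0,-1,0,0,0],[0,0,-2,0,0,0],[0,0,-2,0,0,0]],
  ],
)

```text
time: 9.28
tool_pos: [558.7, -180.3, 8.2]
tcp_rot: [180.0, -0.0, -1.5]
ft_force: [-8.3, 2.7, 12.4]
finger_gap: 51.5
grip_force: 65.2
```

The tin is on the desk (12 N up). Releasing and backing straight up.

Call:
step_arm(
  targets=[
    [[0,0,0,0,0,0],[0,0,0,0,0,0],[0,0,0,0,0,0],[0,0,0,0,0,0],[0,0,0,0,0,0],[0,0,0,0,0,0]],
  ],
  fingers=-0.7,
)

```text
time: 9.78
tool_pos: [558.4, -180.2, 6.5]
tcp_rot: [-180.0, 0.0, -1.5]
ft_force: [-0.1, 0.1, -0.2]
finger_gap: 72.3
grip_force: 0.0
```

Call:
step_arm(
  targets=[
    [[0,0,10,0,0,0],[0,0,25,0,0,0],[0,0,45,0,0,0],[0,0,70,0,0,0],[0,0,100,0,0,0],[0,0,130,0,0,0],[-30,0,130,0,0,0],[-60,0,130,0,0,0],[-60,0,130,0,0,0],[-60,0,130,0,0,0]],
  ],
)

```text
time: 10.62
tool_pos: [497.3, -180.2, 137.1]
tcp_rot: [180.0, -0.0, -1.5]
ft_force: [0.9, -0.0, 0.2]
finger_gap: 72.3
grip_force: 0.0
```

```bash
python3 - <<'E'
from h import *
snap('wrist','w6');snap('scene','s6'); st=r.sense(); print(st['time'],st['tool_pos'],st['finger_gap'],st['ft_force'])
a=cv2.imread('pics/w6.png')[20:240,200:440];b=cv2.imread('pics/s6.png')[160:240,325:412]
cv2.imwrite('pics/m6.png',np.hstack([cv2.resize(a,(400,366),interpolation=2),cv2.resize(b,(398,366),interpolation=2)]))
E
```

```text
10.7167 [ 499.12723006 -180.50222008  137.55283447] 73.00716216311704 [ 0.68428828 -0.01325114  0.48369156]
```

View pics/m6.png

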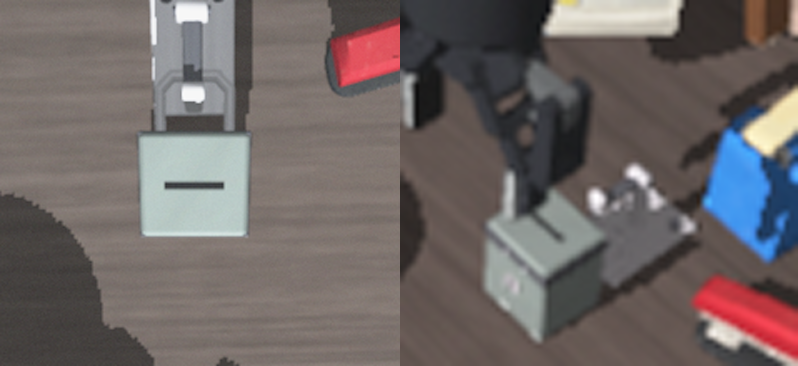

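The tin stands upright and square to the plate. The ring is under the shut gate with the nose through it, and the gripper is clear.

```bash
python3 -c "
from bench import r
print(r.hand_in())"
```

```text
the job is handed in; nothing more can be done
None
```

The ring tin is clipped onto the gated snap hook, with the gate shut above its ring, and stands upright on the desk; I handed the job in at about 10.7 s, after a first grasp that closed on the tin's lid and had to be redone lower.

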